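# Set the repeat stop to the third click

## Task

Set the repeat gauge on the printing table for the next row: push its sliding stop along the bar with your fingertips, away from the wooden clamp block, and leave it seated in the third notch, three clicks on from where it stands now. Push it only, do not pinch it, do not let it run on past the third click, and leave the printing blocks and the jar where they are. Then take the hand clear.

Things in the scene. Friction and masses are not known exactly. Their poses are not given: they have to be found in the camera images.
- gauge: Fixed repeat gauge: aluminium bar 46 wide, 270 long, 18 mm high; at its home end (local y -161 to -135 mm) a dark wooden clamp block 70 x 26 x 22 mm, screw head to 28 mm. Origin: centre of the bar's underside, on the table. y runs along the bar from clamp block to plain end: the way to push the stop; x across, z up. Dark marks on top 24 mm apart, local y -60 (home) to +60 mm, are the notches.
- stop (a joint): Slide of the stop from home along the gauge's +y, m: starts at 0 (home, end of travel), ends at 0.120. Detents every 0.024, so the third notch is 0.072. Resistance rises as it leaves a notch (to 4.5 to 7 N, 0.5 N of it friction), fades by half way; 1 mm past half way it snaps forward off the finger into the next notch, within 1 mm, and stays. Moved less it springs back.
- stop_push (a point): Centre of the face to push, on the clamp-block side of the stop, 39 mm above the table; moves with the stop; axes as the gauge's. The stop is an upright cross-piece 112 mm long across the bar, 18 mm thick along it; its wooden faces reach from 20 to 58 mm above the table, a 6 mm brass ridge along its top to 67 mm. At the start some 65 mm of bar are free between face and clamp block.
- block_large: Loose dark wooden printing block, 100 x 130 x 45 mm with a handle on top, 73 mm high in all, beside the bar on its local +x side. Origin: centre of its underside. To be left alone.
- block_small: Loose dark wooden printing block, 70 x 70 x 40 mm with a handle on top, 68 mm high in all, beside the bar on its local -x side. Origin: centre of its underside. To be left alone.
- jar: Loose glass colour jar with a steel lid, 60 mm wide, 75 mm high, beyond the plain end of the bar. Origin: centre of its underside. To be left alone.

How it is judged:
On the way, in this order (a step that is already met when the one before it is completed fails the run):
1. first click: the stop has slid into the notch (value of joint stop above 0.02 m), for 0.02 s.
2. second click: the stop has slid into the notch (value of joint stop above 0.044 m), for 0.02 s.
3. third click: the stop has slid into the notch (value of joint stop above 0.068 m), for 0.02 s.
At the end, for the whole second after the job is handed in: The stop rests in the third notch, 72 mm from home within 3 mm, and the two blocks and the jar stand upright within 12 mm of where they were (value of joint stop between 0.069 and 0.075 m and velocity of joint stop between -0.005 and 0.005 m/s and distance of each of block_large, block_small, jar from where it was at the start of the episode below 0.012 m and angle between each of block_large, block_small, jar's own z axis and vertical below 0.1 rad); the robot touches nothing.
It fails at once if the stop ran on past the third click (more than half way to the fourth notch) (value of joint stop above 0.084 m).
It fails at once if the stop was pinched: fingers on its home-side and far-side faces at once (contact force between the fingers and stop_c1 above 0.5 N and contact force between the fingers and stop_c2 above 0.5 N).
It fails at once if a printing block or the jar was shifted by more than 12 mm, or lifted (distance of any of block_large, block_small, jar from where it was at the start of the episode above 0.012 m).
It also fails if it takes over 59 s, if anything falls off the work surface, if the arm or the gripper's body presses on something with over 40 N, if the wrist force passes 120 N, or if a joint passes its speed limit or range.

## Robot

A 6-joint arm with a two-finger parallel gripper is mounted at the origin on the work surface. World frame = base frame: x ahead of the robot, y to its left, z up, the work surface at z = 0. Lengths are in m, angles in rad, forces in N, time in s.
With the tool pointing down it reaches from about 0.375 to 0.9 m from the base axis. Payload 3.1 kg.
Tool frame: the origin (TCP) lies midway between the tips of the shut fingers; the grasp point (between the pads) lies 19 mm behind it; x points along the fingers, y is the direction in which the jaws open and shut, and the axes are right-handed (so a half turn about x gives the same grasp; the last joint's range is limited). The gripper opens to 87 mm and grips with 3 to 60 N. Pads are 19 mm wide; open, the fingers measure 117 mm over their backs; the gripper's body (75 mm by 190 mm) begins 51 mm behind the grasp point.
Start: joints at [-1.488, 0.527, 1.433, -0, 1.181, -0.178], TCP at [0.161, -0.604, 0.223] pointing down, gripper open.
Joint ranges: [-3.08, 3.08], [-0.75, 2.2], [0.22, 2.44], [-1.43, 4.57], [0, 2.65], [-2.85, 2.85]. Speed limits (rad/s): [2.79, 2.79, 3.14, 3.14, 3.14, 3.14].

## Interface

Orientations are given as a 3x3 rotation matrix whose columns are the frame's x, y, z axes.
In Python, from bench import * gives the robot as it stands. The module is installed in compiled form; this text tells all that it offers.
- The arm moves only by the shell command python3 -m crank 'ROWS' [FORCE]. ROWS is JSON, a list of rows, each an object of numbers: "tx", "ty", "tz": the shift along the tool's x, y, z in mm; "wx", "wy", "wz": the turn, a rotation vector about the tool's x, y, z in rad; "fingers": the gripper's target within -1 to 1 (fully open at 1, half-way at 0, shut at -1). A call has 1 to 10 rows; each row is the pose to reach, as a shift and turn from the pose measured when the call began, along the tool's axes at that moment; what a row does not reach only later rows make up. A row lasts 1/10 s, in which the tool goes at most 50 mm and 8.59 degrees, less where a joint would pass 70% of its speed; a pose out of reach is approached as far as the arm can. A call with a gripper value outside its range is refused whole. The fingers move at their own pace and stop on an object; FORCE is the grip in N (left out, the last holds). Time passes only in rows, so rows that repeat a pose let the fingers close. It gives the time, the measured TCP pose, the force and the opening at its end, in the units of the state.
- get_state(): the state, without advancing time (a new reading comes with each control period).
- camera(name): name is "side" or "top" or "wrist"; returns a dict with "img" (400x640x3 uint8, red, green, blue), "z_map" (400x640 float32, m along the optical axis (not along the pixel's ray), 0 where there is no reading), "mtx" (3x3 intrinsics, pixels), "R" (3x3) and "t" (3): a world point X has camera coordinates R X + t; the wrist camera has in their place "mount" (4x4, takes a point from camera to tool coordinates, whose origin is the TCP and whose axes are the tool frame's). Camera axes: x right, y down, z forward; pixel columns grow to the right and rows downward; lengths in m; the calibration is good to about 2 mm. A picture is of the moment at which its call begins: read the wrist's pose just before it.
- sign_off(): hands the job in, once; it reports no verdict.
Trained networks look in a picture, given as the dict that the camera call returned (one of the last four; its "shot" number tells which), for a name from the list of things; names that differ only in an ending like _2 or _b are one class to them, and where a whole thing is asked for, a point or a joint stands for the part that bears it (a point fixed in the world has none). Each returns a list of dicts, best first, with "confidence" (0 to 1); they miss things now and then, are a little off and sometimes report something else, mostly with a low value. They report only what shows in the picture. A call takes as long as a camera call.
- trace(picture, name): "pixels" (400x640 bool, what is visible of it) and "bbox" ([left, top, right, bottom] in pixels, round what is visible of it).
The state is a dict: "clock": time; "q": joint angles; "qvel": joint speeds; "joint_efforts": joint torques, N m; "ee_pos": TCP position; "ee_rot": TCP orientation; "ft_force": force on the tool from outside, world axes, zero at the start; "ft_torque": the same for the moment, N m; "grip_width": finger opening in m.
Only numpy, scipy, OpenCV 4.12 (cv2) and the standard library are available. Lean on these libraries where they do the work, as an engineer would, in place of code of your own. Each camera call takes 0.05 s, during which the arm holds its last target. There are 200 camera calls.

## Working session

There is one attempt and no reset: what is moved stays moved. The work goes in short steps, Python scripts to look and compute and a shell command to move; the robot and the scene stay as the last step left them, time stands still between calls to the robot, and variables do not carry over. Pictures are saved under pics/ and viewed, about 8 in all and at most 12, crops included, and the job is handed in when it is done.

```bash
mkdir -p pics; cat > h.py <<'E'
from bench import *
import numpy as np, cv2
def cloud(c,m=None):
    z=c["z_map"]; ok=z>0
    if m is not None: ok&=m
    v,u=np.nonzero(ok); d=z[v,u]; K=c["mtx"]
    p=np.c_[(u-K[0,2])/K[0,0]*d,(v-K[1,2])/K[1,1]*d,d]
    if "R" in c: return (p-c["t"])@c["R"]
    s=get_state(); M=c["mount"]; p=p@M[:3,:3].T+M[:3,3]
    return p@np.array(s["ee_rot"]).T+s["ee_pos"]
E
python3 - <<'E'
from h import *
s=get_state();print(s["clock"],s["ee_pos"],np.round(s["ee_rot"],3),s["grip_width"],s["ft_force"])
for n in("top","side"):
    c=camera(n); im=c["img"].copy()
    for k in("gauge","stop","block_large","block_small","jar"):
        r=trace(c,k)
        for d in r[:2]:
            m=d["pixels"]; p=cloud(c,m)
            print(n,k,round(d["confidence"],2),d["bbox"],np.round(np.median(p,0),3) if len(p) else None, np.round(np.percentile(p,[2,98],axis=0),3).tolist() if len(p) else None)
        if r:
            cs,_=cv2.findContours(r[0]["pixels"].astype(np.uint8),0,1);cv2.drawContours(im,cs,-1,(255,0,0),1)
    cv2.imwrite(f"pics/{n}.png",im[:,:,::-1])
E
```

```text
0.0 [ 0.16114543 -0.60310935  0.22157401] [[-0.     0.258 -0.966]
 [ 0.002 -0.966 -0.258]
 [-1.    -0.002 -0.   ]] 0.08691478820488219 [-0.09805137 -0.90492804 -0.55551907]
top gauge 0.76 [273.4, 146.2, 404.1, 236.8] [0.549 0.032 0.019] [[0.462, -0.079, 0.002], [0.638, 0.167, 0.067]]
top stop 0.83 [340.7, 173.8, 373.5, 223.4] [0.53  0.007 0.057] [[0.485, -0.024, -0.0], [0.578, 0.039, 0.069]]
top block_large 0.68 [318.5, 63.8, 389.1, 143.4] [0.728 0.008 0.045] [[0.666, -0.06, 0.007], [0.8, 0.075, 0.074]]
top block_small 0.7 [269.3, 223.2, 310.7, 261.9] [0.445 0.147 0.04 ] [[0.413, 0.113, 0.025], [0.482, 0.183, 0.068]]
top jar 0.88 [233.5, 108.3, 263.1, 144.2] [0.679 0.23  0.073] [[0.659, 0.205, 0.002], [0.725, 0.256, 0.077]]
side gauge 0.95 [291.1, 163.2, 365.6, 321.3] [0.527 0.001 0.019] [[0.458, -0.085, 0.01], [0.633, 0.162, 0.067]]
side gauge 0.57 [393.9, 152.9, 464.1, 235.5] [ 0.719 -0.01   0.045] [[0.663, -0.069, 0.006], [0.795, 0.069, 0.074]]
side stop 0.82 [294.4, 232.8, 366.6, 267.0] [0.526 0.003 0.051] [[0.482, -0.026, 0.02], [0.572, 0.036, 0.068]]
side stop 0.51 [292.8, 161.2, 367.4, 321.7] [0.528 0.002 0.019] [[0.458, -0.085, 0.007], [0.633, 0.162, 0.067]]
side block_large 0.66 [393.8, 154.0, 460.2, 232.9] [ 0.72  -0.01   0.045] [[0.663, -0.068, 0.007], [0.796, 0.072, 0.074]]
side block_small 0.79 [210.5, 189.4, 268.2, 250.5] [0.442 0.132 0.04 ] [[0.41, 0.111, 0.002], [0.481, 0.182, 0.068]]
side jar 0.91 [310.3, 102.7, 345.2, 150.1] [0.678 0.218 0.053] [[0.659, 0.204, 0.005], [0.71, 0.255, 0.077]]
```

View pics/top.png

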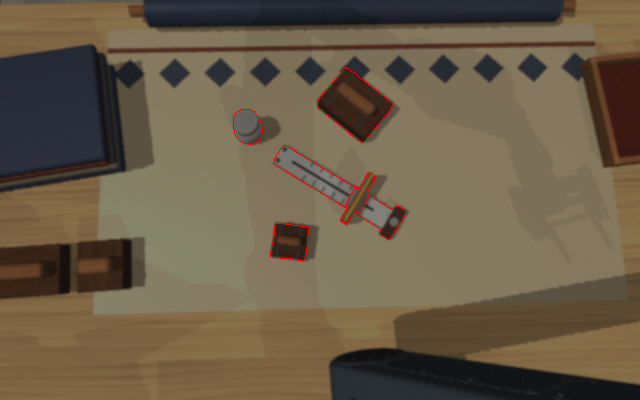

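View pics/side.png

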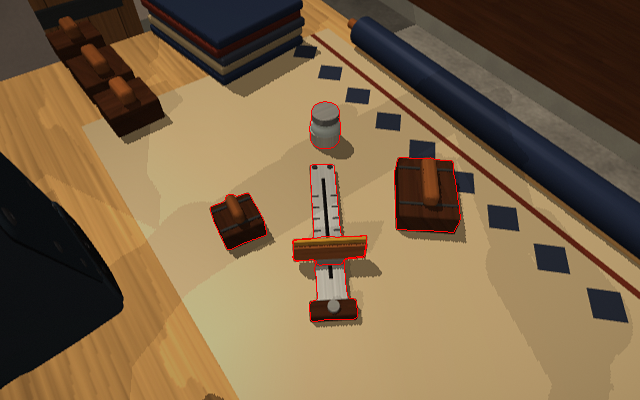

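```bash
cat > m.py <<'E'
from h import *
def gauge():
    B=[];S=[]
    for n in("top","side"):
        c=camera(n)
        g=trace(c,"gauge")[0]["pixels"]; s=trace(c,"stop")[0]["pixels"]
        p=cloud(c,g); B.append(p[(abs(p[:,2]-.018)<.003)]); S.append(cloud(c,s))
    return B,S
E
python3 - <<'E'
from m import *
B,S=gauge()
for b,p in zip(B,S):
    (cx,cy),wh,a=cv2.minAreaRect((b[:,:2]*1000).astype(np.float32)); print("bar",cx,cy,wh,a)
    r=p[p[:,2]>.055]; R=cv2.minAreaRect((r[:,:2]*1000).astype(np.float32)); print("stoptop",R)
    vx=cv2.fitLine((r[:,:2]*1000).astype(np.float32),cv2.DIST_HUBER,0,.01,.01).ravel(); print(vx, "heading of gauge y", np.degrees(np.arctan2(vx[0],-vx[1])))
    th=np.arctan2(vx[0],-vx[1]); th=th if np.sin(th)>0 else th+np.pi
    d=np.array([np.cos(th),np.sin(th)]); e=np.array([d[1],-d[0]])
    print("th",np.degrees(th)%360,"bar y",np.percentile(b[:,:2]@d,[1,99]),"bar x",np.percentile(b[:,:2]@e,[2,98]),
     "ridge y",np.percentile(p[p[:,2]>.062][:,:2]@d,[3,50,97]),"body y",np.percentile(p[p[:,2]>.03][:,:2]@d,[2,98]),"x",np.percentile(r[:,:2]@e,[1,99]))
E
```

```text
bar 553.3461303710938 48.92705535888672 (295.63739013671875, 70.10595703125) 58.307273864746094
stoptop ((530.4359130859375, 8.248729705810547), (17.726694107055664, 112.21504974365234), 57.21165084838867)
[  0.84165204  -0.54002017 529.7151       8.838542  ] heading of gauge y 57.31499
th 57.31499 bar y [0.19455667 0.4846238 ] bar x [0.41931615 0.46446073] ridge y [0.29044561 0.29318583 0.29618247] body y [0.28488987 0.30185376] x [0.3867815  0.49585687]
bar 562.4161987304688 40.58155822753906 (298.9527282714844, 100.65958404541016) 49.432884216308594
stoptop ((530.35302734375, 8.990177154541016), (20.50879669189453, 110.92975616455078), 57.253684997558594)
[  0.8402678   -0.54217166 528.6579       6.3056583 ] heading of gauge y 57.168407
th 57.168407 bar y [0.19413043 0.48494039] bar x [0.41839257 0.4635669 ] ridge y [0.29117571 0.29332904 0.29744005] body y [0.28511806 0.29721255] x [0.38668906 0.4946224 ]
```

```bash
python3 -m crank '[{"ty":-33,"tz":-34,"wx":-0.1,"fingers":-1},{"ty":-66,"tz":-69,"wx":-0.2,"fingers":-1},{"ty":-100,"tz":-103,"wx":-0.3,"fingers":-1},{"ty":-133,"tz":-138,"wx":-0.4,"fingers":-1},{"ty":-167,"tz":-172,"wx":-0.5,"fingers":-1},{"ty":-200,"tz":-207,"wx":-0.6,"fingers":-1},{"ty":-234,"tz":-242,"wx":-0.7,"fingers":-1},{"ty":-267,"tz":-276,"wx":-0.737,"fingers":-1},{"ty":-300,"tz":-310,"wx":-0.737,"fingers":-1},{"ty":-300,"tz":-310,"wx":-0.737,"fingers":-1}]' 10
cat > rel.py <<'E'
from h import *
import sys
from scipy.spatial.transform import Rotation as Ro
# args: gauge-frame along d, across e, z (mm) -> row numbers
a=np.radians(57.25); d=np.array([np.cos(a),np.sin(a),0]); e=np.array([d[1],-d[0],0])
s=get_state(); R=np.array(s["ee_rot"]); p=np.array(s["ee_pos"])
y,x,z=map(float,sys.argv[1:4]); T=(y*d+x*e)/1000+[0,0,z/1000]
G=np.c_[[0,0,-1],e,np.cross([0,0,-1],e)]
print("now along,across,z",np.round([p@d*1e3,p@e*1e3,p[2]*1e3],1),"t",np.round(R.T@(T-p)*1e3,1),"w",np.round(Ro.from_matrix(R.T@G).as_rotvec(),3),"d in tool",np.round(R.T@d,3),"F",np.round(s["ft_force"],1),"q",np.round(s["q"],2),s["grip_width"],s["clock"])
E
python3 rel.py 252 441.5 150
```

```text
now along,across,z [-420.6  462.2  222.6] t [  72.6 -468.1 -483.5] w [-0.738  0.     0.   ] d in tool [-0.    -0.673 -0.74 ] F [ 0.4  0.3 -0.1] q [-1.49  0.53  1.43 -0.    1.18 -0.18] 0.08679690906384854 0.9invalid input
```

```bash
python3 -m crank '[{"tx":0,"ty":-33,"tz":-34,"wx":-0.1,"wy":0,"wz":0,"fingers":-1},{"tx":0,"ty":-66,"tz":-69,"wx":-0.2,"wy":0,"wz":0,"fingers":-1}]' 10; echo; python3 rel.py 252 441.5 150
```

```text
clock: 1.1
ee_pos: [0.2106, -0.5223, 0.2223]
ee_rot: [[0.0, 0.446, -0.895], [-0.001, -0.895, -0.446], [-1.0, 0.001, -0.0]]
ft_force: [1.2, 0.1, -0.7]
grip_width: 0.0779

now along,across,z [-325.4  459.7  222.3] t [  72.1 -311.1 -486.7] w [-0.537  0.    -0.001] d in tool [-0.    -0.512 -0.859] F [ 1.2  0.1 -0.7] q [-1.39  0.44  1.59  0.    1.11 -0.28] 0.07789417306013235 1.1
```

```bash
python3 -m crank '[{"tx":0,"ty":-25,"tz":-39,"wx":-0.1,"wy":0,"wz":0,"fingers":-1},{"tx":0,"ty":-50,"tz":-78,"wx":-0.2,"wy":0,"wz":0,"fingers":-1},{"tx":0,"ty":-75,"tz":-117,"wx":-0.3,"wy":0,"wz":0,"fingers":-1},{"tx":0,"ty":-100,"tz":-156,"wx":-0.4,"wy":0,"wz":0,"fingers":-1},{"tx":0,"ty":-125,"tz":-195,"wx":-0.5,"wy":0,"wz":0,"fingers":-1},{"tx":0,"ty":-150,"tz":-234,"wx":-0.537,"wy":0,"wz":0,"fingers":-1},{"tx":0,"ty":-175,"tz":-273,"wx":-0.537,"wy":0,"wz":0,"fingers":-1},{"tx":0,"ty":-200,"tz":-312,"wx":-0.537,"wy":0,"wz":0,"fingers":-1},{"tx":0,"ty":-225,"tz":-351,"wx":-0.537,"wy":0,"wz":0,"fingers":-1},{"tx":0,"ty":-250,"tz":-390,"wx":-0.537,"wy":0,"wz":0,"fingers":-1}]' 10; echo; python3 rel.py 252 441.5 130
```

```text
clock: 2.1
ee_pos: [0.4492, -0.1231, 0.2225]
ee_rot: [[0.001, 0.841, -0.541], [-0.001, -0.541, -0.841], [-1.0, 0.002, 0.0]]
ft_force: [1.0, -0.1, -0.1]
grip_width: 0.0027

now along,across,z [139.5 444.4 222.5] t [  92.5   -3.1 -112.6] w [-0.     0.    -0.002] d in tool [-0. -0. -1.] F [ 1.  -0.1 -0.1] q [-0.51  0.31  1.82 -0.    1.01  0.06] 0.0026719227508937736 2.1
```

Now the tool −z is the push direction. Go above the gap and look.

```bash
python3 -m crank '[{"tx":10,"ty":-1,"tz":-35,"wx":0,"wy":0,"wz":0,"fingers":-1},{"tx":40,"ty":-2,"tz":-75,"wx":0,"wy":0,"wz":0,"fingers":-1},{"tx":70,"ty":-3,"tz":-105,"wx":0,"wy":0,"wz":0,"fingers":-1},{"tx":93,"ty":-3,"tz":-113,"wx":0,"wy":0,"wz":0,"fingers":-1},{"tx":93,"ty":-3,"tz":-113,"wx":0,"wy":0,"wz":0,"fingers":-1},{"tx":93,"ty":-3,"tz":-113,"wx":0,"wy":0,"wz":0,"fingers":-1}]' 10; echo; python3 rel.py 252 441.5 34
python3 - <<'E'
from h import *
a=camera("wrist")["img"]; b=camera("side")["img"][130:350,200:500]
b=cv2.resize(b,None,fx=400/220,fy=400/220)
cv2.imwrite("pics/w1.png",cv2.resize(np.hstack([cv2.resize(a,(400,250)),cv2.resize(b,(340,250))]),None,fx=1.08,fy=1.08)[:,:,::-1])
E
```

```text
clock: 2.7
ee_pos: [0.5079, -0.0267, 0.1296]
ee_rot: [[0.001, 0.841, -0.541], [-0.001, -0.541, -0.841], [-1.0, 0.001, 0.001]]
ft_force: [0.1, -0.4, 1.1]
grip_width: 0.0004

now along,across,z [252.3 441.6 129.6] t [95.6 -0.2  0.2] w [ 0.     0.001 -0.001] d in tool [-0.001  0.    -1.   ] F [ 0.1 -0.4  1.1] q [-0.27  0.51  1.81 -0.    0.82  0.3 ] 0.00038899443083375077 2.7
```

View pics/w1.png

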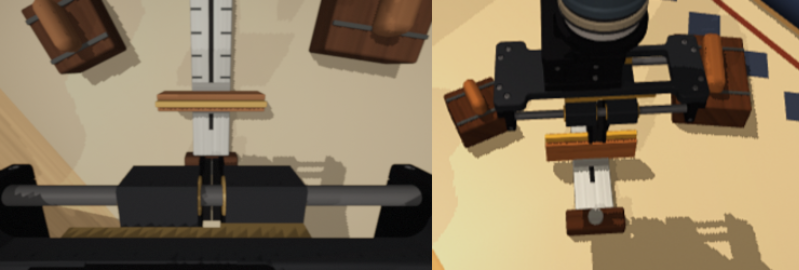

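```bash
python3 - <<'E'
from h import *
c=camera("wrist"); a=np.radians(57.25); d=np.array([np.cos(a),np.sin(a)]); e=np.array([d[1],-d[0]])
for k in("stop","gauge"):
    p=cloud(c,trace(c,k)[0]["pixels"])
    for lo,hi in((.06,.075),(.03,.06),(.02,.03)):
        q=p[(p[:,2]>lo)&(p[:,2]<hi)][:,:2]
        if len(q)>20: print(k,lo,len(q),"along",np.percentile(q@d,[2,50,98]).round(4),"across",np.percentile(q@e,[2,98]).round(4))
E
```

```text
stop 0.06 1625 along [0.2887 0.2922 0.2947] across [0.388  0.4945]
stop 0.03 3110 along [0.2827 0.2965 0.3007] across [0.388  0.4942]
stop 0.02 951 along [0.2736 0.3034 0.3096] across [0.4014 0.4707]
gauge 0.06 1610 along [0.2887 0.2922 0.2947] across [0.388  0.4943]
gauge 0.03 3105 along [0.2827 0.2967 0.3007] across [0.388  0.4941]
gauge 0.02 1506 along [0.2054 0.3005 0.3096] across [0.4071 0.4748]
```

```bash
python3 -m crank '[{"tx":20,"ty":0,"tz":0,"wx":0,"wy":0,"wz":0,"fingers":-1},{"tx":40,"ty":0,"tz":0,"wx":0,"wy":0,"wz":0,"fingers":-1},{"tx":55,"ty":0,"tz":0,"wx":0,"wy":0,"wz":0,"fingers":-1},{"tx":55,"ty":0,"tz":0,"wx":0,"wy":0,"wz":0,"fingers":-1}]' 10; echo; python3 rel.py 252 441.5 35
python3 - <<'E'
from h import *
b=camera("side")["img"][150:350,230:480]
cv2.imwrite("pics/s2.png",cv2.resize(b,None,fx=2.4,fy=2.4)[:,:,::-1])
E
```

```text
clock: 3.35
ee_pos: [0.5077, -0.028, 0.0751]
ee_rot: [[0.001, 0.84, -0.543], [-0.001, -0.543, -0.84], [-1.0, 0.002, 0.0]]
ft_force: [0.4, 0.4, -0.1]
grip_width: 0.0007

now along,across,z [251.1 442.2  75.1] t [40.1 -0.8 -0.9] w [-0.003  0.    -0.002] d in tool [-0.    -0.003 -1.   ] F [ 0.4  0.4 -0.1] q [-0.27  0.61  1.85 -0.    0.68  0.3 ] 0.0007216666916217253 3.35
```

View pics/s2.png

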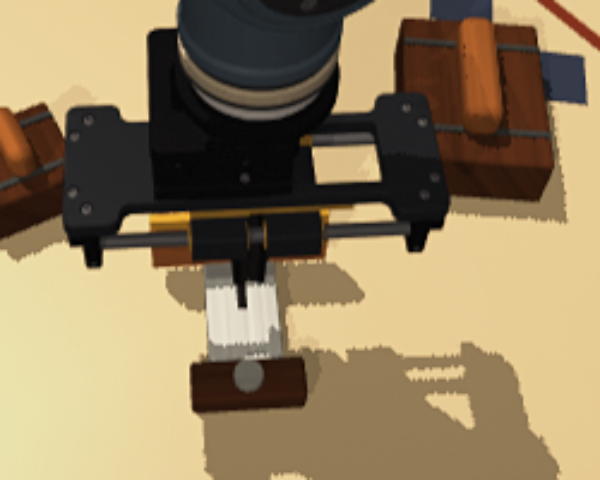

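```bash
python3 -m crank '[{"tx":20,"ty":-0.8,"tz":-1,"wx":0,"wy":0,"wz":0,"fingers":-1},{"tx":39,"ty":-0.8,"tz":-1,"wx":0,"wy":0,"wz":0,"fingers":-1},{"tx":39,"ty":-1,"tz":-4,"wx":0,"wy":0,"wz":0,"fingers":-1},{"tx":39,"ty":-1,"tz":-8,"wx":0,"wy":0,"wz":0,"fingers":-1},{"tx":39,"ty":-1,"tz":-12,"wx":0,"wy":0,"wz":0,"fingers":-1},{"tx":39,"ty":-1,"tz":-16,"wx":0,"wy":0,"wz":0,"fingers":-1},{"tx":39,"ty":-1,"tz":-19,"wx":0,"wy":0,"wz":0,"fingers":-1},{"tx":39,"ty":-1,"tz":-20,"wx":0,"wy":0,"wz":0,"fingers":-1}]' 10; echo; python3 rel.py 279 441.5 36
```

```text
clock: 4.2
ee_pos: [0.5191, -0.0104, 0.0373]
ee_rot: [[0.004, 0.84, -0.543], [-0.002, -0.543, -0.84], [-1.0, 0.004, -0.001]]
ft_force: [-0.8, 0.2, -0.7]
grip_width: 0.0003

now along,across,z [272.  442.2  37.3] t [ 1.3 -0.7 -7. ] w [-0.002 -0.001 -0.004] d in tool [ 0.001 -0.002 -1.   ] F [-0.8  0.2 -0.7] q [-0.23  0.69  1.84 -0.    0.61  0.34] 0.0003383923473475019 4.2
```

Now slow push toward the first click (2 mm rows) while watching the force.

```bash
python3 -m crank '[{"tx":1,"ty":0,"tz":-2,"wx":0,"wy":0,"wz":0,"fingers":-1},{"tx":1,"ty":0,"tz":-4,"wx":0,"wy":0,"wz":0,"fingers":-1},{"tx":1,"ty":0,"tz":-6,"wx":0,"wy":0,"wz":0,"fingers":-1},{"tx":1,"ty":0,"tz":-7,"wx":0,"wy":0,"wz":0,"fingers":-1},{"tx":1,"ty":0,"tz":-7,"wx":0,"wy":0,"wz":0,"fingers":-1}]' 10; echo; python3 rel.py 293 441.5 36
```

```text
clock: 4.7
ee_pos: [0.5226, -0.0048, 0.0364]
ee_rot: [[0.003, 0.84, -0.542], [-0.002, -0.542, -0.84], [-1.0, 0.004, 0.0]]
ft_force: [-2.4, -3.3, 3.5]
grip_width: 0.0008

now along,across,z [278.7 442.1  36.4] t [  0.4  -0.6 -14.3] w [-0.002  0.    -0.004] d in tool [-0.    -0.002 -1.   ] F [-2.4 -3.3  3.5] q [-0.22  0.69  1.83 -0.    0.62  0.35] 0.0007656010705393943 4.7
```

```bash
python3 -m crank '[{"tx":0,"ty":0,"tz":-2,"wx":0,"wy":0,"wz":0,"fingers":-1},{"tx":0,"ty":0,"tz":-4,"wx":0,"wy":0,"wz":0,"fingers":-1},{"tx":0,"ty":0,"tz":-6,"wx":0,"wy":0,"wz":0,"fingers":-1},{"tx":0,"ty":0,"tz":-8,"wx":0,"wy":0,"wz":0,"fingers":-1},{"tx":0,"ty":0,"tz":-10,"wx":0,"wy":0,"wz":0,"fingers":-1},{"tx":0,"ty":0,"tz":-12,"wx":0,"wy":0,"wz":0,"fingers":-1},{"tx":0,"ty":0,"tz":-13,"wx":0,"wy":0,"wz":0,"fingers":-1},{"tx":0,"ty":0,"tz":-13,"wx":0,"wy":0,"wz":0,"fingers":-1}]' 10; echo; python3 rel.py 316 441.5 36
cat > st.py <<'E'
from h import *
a=np.radians(57.25); d=np.array([np.cos(a),np.sin(a)]); e=np.array([d[1],-d[0]])
for n in("wrist","side"):
    c=camera(n); r=trace(c,"stop")
    if not r: print(n,"none"); continue
    p=cloud(c,r[0]["pixels"]); q=p[(p[:,2]>.062)&(p[:,2]<.072)][:,:2]; t=q@e
    if len(q)>20:
        m=(np.percentile(q@d,2)+np.percentile(q@d,98))/2*1e3
        print(n,len(q),"ridge along",m.round(1),"slide",(m-{"wrist":291.8,"side":293.8}[n]).round(1))
E
python3 st.py
```

```text
clock: 5.5
ee_pos: [0.5298, 0.0064, 0.0364]
ee_rot: [[0.004, 0.84, -0.542], [-0.002, -0.542, -0.84], [-1.0, 0.004, -0.0]]
ft_force: [0.9, 0.3, -0.2]
grip_width: 0.0005

now along,across,z [292.  442.1  36.4] t [  0.4  -0.7 -24. ] w [-0.001 -0.    -0.004] d in tool [ 0.    -0.001 -1.   ] F [ 0.9  0.3 -0.2] q [-0.2   0.7   1.81 -0.    0.63  0.38] 0.0005195910949455605 5.5
wrist 4208 ridge along 315.7 slide 23.9
side 36 ridge along 315.3 slide 21.5
```

```bash
python3 -m crank '[{"tx":0,"ty":0,"tz":-4,"wx":0,"wy":0,"wz":0,"fingers":-1},{"tx":0,"ty":0,"tz":-7,"wx":0,"wy":0,"wz":0,"fingers":-1},{"tx":0,"ty":0,"tz":-10,"wx":0,"wy":0,"wz":0,"fingers":-1},{"tx":0,"ty":0,"tz":-13,"wx":0,"wy":0,"wz":0,"fingers":-1},{"tx":0,"ty":0,"tz":-15,"wx":0,"wy":0,"wz":0,"fingers":-1},{"tx":0,"ty":0,"tz":-17,"wx":0,"wy":0,"wz":0,"fingers":-1},{"tx":0,"ty":0,"tz":-19,"wx":0,"wy":0,"wz":0,"fingers":-1},{"tx":0,"ty":0,"tz":-21,"wx":0,"wy":0,"wz":0,"fingers":-1},{"tx":0,"ty":0,"tz":-23,"wx":0,"wy":0,"wz":0,"fingers":-1},{"tx":0,"ty":0,"tz":-23.5,"wx":0,"wy":0,"wz":0,"fingers":-1}]' 10; echo; python3 rel.py 340 441.5 36; python3 st.py
```

```text
clock: 6.7
ee_pos: [0.5427, 0.0263, 0.0364]
ee_rot: [[0.004, 0.84, -0.542], [-0.002, -0.542, -0.84], [-1.0, 0.004, -0.0]]
ft_force: [0.5, 0.7, 0.7]
grip_width: 0.0006

now along,across,z [315.7 442.2  36.4] t [  0.4  -0.7 -24.3] w [-0.002 -0.    -0.004] d in tool [ 0.    -0.002 -1.   ] F [0.5 0.7 0.7] q [-0.16  0.71  1.78 -0.    0.65  0.42] 0.000580780141579793 6.7
wrist 4224 ridge along 339.7 slide 47.9
side 54 ridge along 341.2 slide 47.4
```

Second click in, force gone. Third.

```bash
python3 -m crank '[{"tx":0,"ty":0,"tz":-4,"wx":0,"wy":0,"wz":0,"fingers":-1},{"tx":0,"ty":0,"tz":-7,"wx":0,"wy":0,"wz":0,"fingers":-1},{"tx":0,"ty":0,"tz":-10,"wx":0,"wy":0,"wz":0,"fingers":-1},{"tx":0,"ty":0,"tz":-13,"wx":0,"wy":0,"wz":0,"fingers":-1},{"tx":0,"ty":0,"tz":-15,"wx":0,"wy":0,"wz":0,"fingers":-1},{"tx":0,"ty":0,"tz":-17,"wx":0,"wy":0,"wz":0,"fingers":-1},{"tx":0,"ty":0,"tz":-19,"wx":0,"wy":0,"wz":0,"fingers":-1},{"tx":0,"ty":0,"tz":-21,"wx":0,"wy":0,"wz":0,"fingers":-1},{"tx":0,"ty":0,"tz":-23,"wx":0,"wy":0,"wz":0,"fingers":-1},{"tx":0,"ty":0,"tz":-23,"wx":0,"wy":0,"wz":0,"fingers":-1}]' 10; echo; python3 rel.py 310 441.5 36; python3 st.py
```

```text
clock: 7.9
ee_pos: [0.5552, 0.0458, 0.0364]
ee_rot: [[0.004, 0.84, -0.542], [-0.002, -0.542, -0.84], [-1.0, 0.004, -0.001]]
ft_force: [0.1, 0.9, 0.2]
grip_width: 0.0006

now along,across,z [338.9 442.2  36.4] t [ 0.4 -0.7 28.9] w [-0.001 -0.001 -0.004] d in tool [ 0.001 -0.001 -1.   ] F [0.1 0.9 0.2] q [-0.12  0.72  1.74 -0.    0.68  0.46] 0.0006170527463839519 7.9
wrist none
side 83 ridge along 365.5 slide 71.7
```

Third click. Back off, lift, move away towards the home side.

```bash
python3 -m crank '[{"tx":0,"ty":0,"tz":10,"wx":0,"wy":0,"wz":0,"fingers":-1},{"tx":0,"ty":0,"tz":25,"wx":0,"wy":0,"wz":0,"fingers":-1},{"tx":-25,"ty":0,"tz":30,"wx":0,"wy":0,"wz":0,"fingers":-1},{"tx":-65,"ty":0,"tz":30,"wx":0,"wy":0,"wz":0,"fingers":-1},{"tx":-105,"ty":0,"tz":30,"wx":0,"wy":0,"wz":0,"fingers":-1},{"tx":-145,"ty":0,"tz":50,"wx":0,"wy":0,"wz":0,"fingers":-1},{"tx":-165,"ty":0,"tz":95,"wx":0,"wy":0,"wz":0,"fingers":-1},{"tx":-165,"ty":0,"tz":140,"wx":0,"wy":0,"wz":0,"fingers":-1},{"tx":-165,"ty":0,"tz":185,"wx":0,"wy":0,"wz":0,"fingers":-1},{"tx":-165,"ty":0,"tz":200,"wx":0,"wy":0,"wz":0,"fingers":-1}]' 10; echo; python3 st.py
python3 - <<'E'
from h import *
for n in("top","side"):
    c=camera(n)
    for k in("stop","block_large","block_small","jar"):
        r=trace(c,k)
        if r:
            p=cloud(c,r[0]["pixels"]); print(n,k,r[0]["bbox"],np.round(np.median(p,0),3))
    if n=="side": cv2.imwrite("pics/end.png",c["img"][:,:,::-1])
E
```

```text
clock: 9.1
ee_pos: [0.4425, -0.1253, 0.2014]
ee_rot: [[0.002, 0.838, -0.546], [-0.003, -0.546, -0.838], [-1.0, 0.003, 0.001]]
ft_force: [0.2, 0.6, 0.9]
grip_width: 0.0006

wrist none
side none
top stop [311.3, 155.9, 342.8, 205.6] [0.567 0.068 0.057]
top block_large [317.4, 66.9, 390.4, 142.1] [0.728 0.009 0.045]
top block_small [270.1, 223.8, 310.1, 261.8] [0.446 0.147 0.04 ]
top jar [233.7, 109.9, 263.4, 142.0] [0.679 0.23  0.073]
side block_large [405.0, 153.6, 462.7, 231.1] [0.742 0.004 0.046]
side block_small [211.2, 190.2, 254.7, 249.0] [0.43  0.153 0.04 ]
```

View pics/end.png

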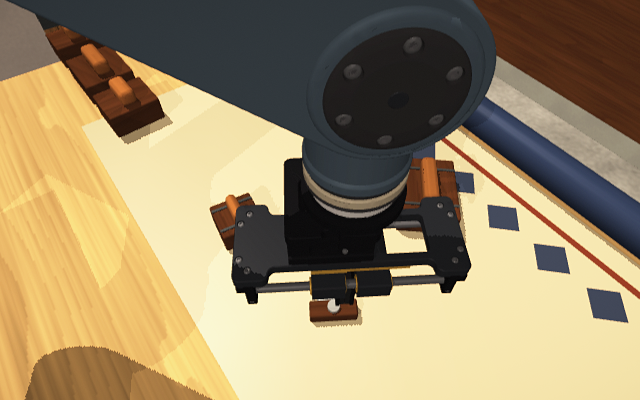

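The side view is hidden by the arm, with the hand 0.2 m up over the clamp end. The top camera sees everything: the stop has moved (37, 61) mm ≈ 71 mm, and the blocks and jar are unmoved within 1 mm.

```bash
python3 -c "
from bench import *
print(sign_off())"
```

```text
the job is handed in; nothing more can be done
None
```

The stop now stands in the third notch. I pushed it there with the shut fingertips in three slow pushes, one click each, then backed the hand off and lifted it clear. The job was handed in at about 9.5 s of the 59 s allowed.

- **Slide after each click:** the cameras read about 24 mm (21.5 mm in a sparse side-view reading), then 48 mm, then 71.7 mm. The force on the fingers had dropped away at the end of each push.
- **Final check from the top camera:** the stop is about 71 mm from home, against a target of 72 ± 3 mm. The two blocks and the jar are within about 1 mm of where they were.
- **Checks that failed or disagreed:** the wrist camera lost the stop after the third push. After the hand withdrew, the arm hid the stop and jar from the side camera. The side readings of the blocks moved by 2 cm or so, which I put down to the arm partly hiding them. The final positions therefore rest on the top view alone.

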